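# Unload the guarded indexing turntable

## Task

The lidded pots on the guarded turntable have finished curing. Pull up the plunger knob, swing it to the hole that brings a pot to the open side and let the pin drop fully home; only with the table locked like this, lift the pot by its handle and stand it upright on the aluminium tray, and go on until all pots stand flat on the tray. Last, turn the table back to its home hole (the one with the brass stud) and leave it locked there; leave the torch, tin and spanner alone.

Things in the scene. Friction and masses are not known exactly. Their poses are not given: they have to be found in the camera images.
- station: turntable fixture fixed to the bench, on a 360x360x12 mm grey base; origin: centre of the base's underside, on the axle. Its open side looks along its own -x. The turntable is a flat steel disc 330 mm across, top 32 mm up, with places for pots 130 mm from the axle, 45 degrees apart
- guard_mid (a point): centre of the clear guard sheet's top, 154 mm up (4 mm thick, aluminium edging), on the axle. The sheet covers the turntable to 175 mm either way, but on the open side (station -x) only to x = -135 mm, with a cut-out x < -75, |y| < 75 mm. Four 16 mm posts at station x = 163 or -122, y = +-163 mm. On the sheet lies the round index plate, 204 mm across, top 162 mm up
- home_hole (a point): mouth of hole 0 (home), beside it a small brass stud. Holes 0 to 4 lie in the index plate's top (162 mm up), 80 mm from the axle, each 45 degrees anticlockwise (from above) of the one before, on the half away from the open side. A crank arm above the plate (up to 182 mm) joins the axle to the plunger and turns with the turntable
- turntable (a joint): angle of turntable and crank, rad, growing anticlockwise seen from above; 0 at home, hole k at k times 0.7854, stops just outside 0 and 3.1416. The plunger is at angle (value - pi/2) about the station's z from its x axis, 80 mm from the axle. Light friction (about 2 N at the plunger); locked with about 0.03 rad play when the pin is home
- plunger (a joint): height of the plunger, m: 0 with the pin fully home in a hole, about 0.009 when the pin rests on the plate between holes, 0.020 fully pulled; the pin clears the plate above 0.010. Spring pushes down with 5.5 N at 0 to 10.5 N fully pulled. The round-ended pin slips into a hole by itself if let go within about 3 mm of it
- knob_grip (a point): middle of the plunger's black round upright knob, 24 mm across and 36 mm tall, free to spin; pull it straight up. This point is 18 mm below the knob's top, and 198 mm above the bench with the pin home; it travels with crank and plunger
- open_place (a point): point on the turntable's top (32 mm up) at the middle of the open side, 130 mm from the axle, where a pot is free to be lifted straight up or taken out along the station's -x
- pot_1: lidded steel pot 60 mm across (lid 64), lid top 66 mm up; fixed arched handle: level round bar 10 mm thick, 48 mm long, along the pot's x, centre line 100 mm up; 0.28 to 0.46 kg. Origin: centre of the underside. May be absent (2 or 3 of the 4 are here). Starts at place 1, handle pointing at the axle within 0.15 rad; this place is at the open side when joint turntable is 0.785 (hole 1)
- pot_2: lidded steel pot 60 mm across (lid 64), lid top 66 mm up; fixed arched handle: level round bar 10 mm thick, 48 mm long, along the pot's x, centre line 100 mm up; 0.28 to 0.46 kg. Origin: centre of the underside. May be absent (2 or 3 of the 4 are here). Starts at place 2, handle pointing at the axle within 0.15 rad; this place is at the open side when joint turntable is 1.571 (hole 2)
- pot_3: lidded steel pot 60 mm across (lid 64), lid top 66 mm up; fixed arched handle: level round bar 10 mm thick, 48 mm long, along the pot's x, centre line 100 mm up; 0.28 to 0.46 kg. Origin: centre of the underside. May be absent (2 or 3 of the 4 are here). Starts at place 3, handle pointing at the axle within 0.15 rad; this place is at the open side when joint turntable is 2.356 (hole 3)
- pot_4: lidded steel pot 60 mm across (lid 64), lid top 66 mm up; fixed arched handle: level round bar 10 mm thick, 48 mm long, along the pot's x, centre line 100 mm up; 0.28 to 0.46 kg. Origin: centre of the underside. May be absent (2 or 3 of the 4 are here). Starts at place 4, handle pointing at the axle within 0.15 rad; this place is at the open side when joint turntable is 3.142 (hole 4)
- tray: shallow loose aluminium tray, 290 (its x) x 115 (its y) x 14 mm, walls and floor 5 mm, 0.9 kg; origin: centre of its underside, so its inner floor is 5 mm up. Room for three pots in a row along x
- torch: bystander: hand torch lying down, 129 mm long; origin: centre of the underside
- feeler_tin: bystander: flat green tin, 46x71x23 mm; origin: centre of the underside
- spanner_13: bystander: combination spanner lying flat, 164 mm long; origin: centre of the underside

How it is judged (in metres and radians):
On the way, in this order (a step that is already met when the one before it is completed fails the run):
1. the turntable is locked in a hole other than home, the pin fully home (value of joint plunger below 0.003 m and value of joint turntable above 0.7 rad), for 0.3 s.
2. every pot stands upright and still, flat on the tray's floor (x of pot_1 in the frame of tray between -0.12 and 0.12 m and y of pot_1 in the frame of tray between -0.035 and 0.035 m and z of pot_1 in the frame of tray between -0.001 and 0.011 m and angle between each of pot_1, pot_2, pot_3, pot_4's own z axis and vertical below 0.12 rad and linear speed of each of pot_1, pot_2, pot_3, pot_4 below 0.03 m/s and x of pot_2 in the frame of tray between -0.12 and 0.12 m and y of pot_2 in the frame of tray between -0.035 and 0.035 m and z of pot_2 in the frame of tray between -0.001 and 0.011 m and x of pot_3 in the frame of tray between -0.12 and 0.12 m and y of pot_3 in the frame of tray between -0.035 and 0.035 m and z of pot_3 in the frame of tray between -0.001 and 0.011 m and x of pot_4 in the frame of tray between -0.12 and 0.12 m and y of pot_4 in the frame of tray between -0.035 and 0.035 m and z of pot_4 in the frame of tray between -0.001 and 0.011 m), for 0.3 s.
At the end, for the whole second after the job is handed in: Every pot stands on the tray's floor (origin within 120 mm of the tray's centre along its length and 35 mm across, within 6 mm of floor height), tilted less than 0.12 rad and at rest; the turntable is within 0.05 rad of home with the plunger less than 3 mm up (all of step 2 and value of joint plunger below 0.003 m and value of joint turntable between -0.05 and 0.05 rad); the robot touches nothing.
It fails at once if a pot is touched with the fingers while the pin is out of its hole (value of joint plunger above 0.006 m and (contact force between the fingers and pot_1 above 1 N or contact force between the fingers and pot_2 above 1 N or contact force between the fingers and pot_3 above 1 N or contact force between the fingers and pot_4 above 1 N)).
It fails at once if the torch, the tin or the spanner is shifted by more than 3 cm (distance of any of torch, feeler_tin, spanner_13 from where it was at the start of the episode above 0.03 m).
Of pot_1, pot_2, pot_3, pot_4 only 2 to 3 are there at a start; the rules pass over those that are not, and their reading is None.
At some moment in a run one of tray may be knocked a few centimetres aside while the robot is not near it.
Once in a run the grip may slacken for a moment while it holds something.
It also fails if it takes over 210 s, if anything falls off the work surface, if the arm or the gripper's body presses on something with over 40 N, if the wrist force passes 120 N, or if a joint passes its speed limit or range.

## Robot

A 6-joint arm with a two-finger parallel gripper is mounted at the origin on a cart in front of the work surface, level with it; the furniture and walls round the work are solid. World frame = base frame: x ahead of the robot, y to its left, z up, the work surface at z = 0. Lengths are in m, angles in degrees, forces in N, time in s.
With the tool pointing down it reaches from about 0.325 to 0.85 m from the base axis. Payload 15.5 kg.
Tool frame: the origin (TCP) lies at the very end of the fingers, on their centre line; the grasp point (between the pads) lies arm.grip_depth behind it (arm.grip_depth is the distance from the TCP to the grasp point, in m); z points along the fingers, y is the direction in which the jaws open and shut (so a half turn about z gives the same grasp; the last joint's range is limited). The gripper opens to 91 mm and grips with 3 to 60 N. Pads are 32 mm wide; open, the fingers measure 118 mm over their backs; the gripper's body (76 mm by 178 mm) begins 60 mm behind the grasp point.
Start: joints at [-70.502, 28.281, 77.091, -0, 74.628, -5.472], TCP at [0.264, -0.567, 0.214] pointing down, gripper open.
Joint ranges: [-166.48, 166.48], [-47.26, 123.95], [12.59, 153.08], [-70.14, 250.14], [6.76, 159.57], [-176.63, 176.63]. Speed limits (degrees/s): [108.29, 108.29, 147.25, 172.46, 172.46, 172.46].

## Interface

Orientations are given as a 3x3 rotation matrix whose columns are the frame's x, y, z axes.
In Python, from rig import arm gives the robot as it stands. Calls block until the motion is done:
- arm.move_to(position, orientation): joint-space move of the TCP to a pose.
- arm.move_l(position, orientation=None, feed=0.15): straight line of the TCP; orientation=None keeps the orientation; feed is the mean speed in m/s.
- arm.move_joints(angles): joint-space move.
- arm.grip(opening): finger opening in m; the grip force is fixed at half the most; returns when the fingers have stopped.
- arm.sleep(seconds).
- arm.solve_ik(position, orientation): joint angles nearest the present ones, or None.
- arm.snapshot(name): name is "side" or "top" or "wrist"; returns the picture (400x640x3 uint8, red, green, blue); there is no depth.
- arm.get_calibration(name): a dict with "intrinsics" (3x3 intrinsics, pixels), "cam_to_world" (4x4, takes a point from camera to world coordinates). Camera axes: x right, y down, z forward; pixel columns grow to the right and rows downward; lengths in m; the calibration is good to about 2 mm. The wrist camera is an equidistant fisheye: a pixel r from the principal point sees the ray r / f radians off the axis. A picture is of the moment at which its call begins: read the wrist's pose just before it. get_calibration takes no time and is no camera call; for the wrist camera it gives the pose at the moment of the call.
A pose or a line that the arm cannot do raises arm.Unreachable and nothing moves.
- arm.sign_off(): hands the job in, once; it reports no verdict.
Readings, each from a call of its own:
- arm.current_t(): time.
- arm.current_joint_positions(): joint angles.
- arm.current_dq(): joint speeds.
- arm.current_tau(): joint torques, N m.
- arm.current_ee_pos(): TCP position.
- arm.current_tool_rot(): TCP orientation.
- arm.current_force(): force on the tool from outside, world axes, zero at the start.
- arm.current_torque(): the same for the moment, N m.
- arm.current_width(): finger opening in m.
Only numpy, scipy, OpenCV 4.12 (cv2) and the standard library are available. Lean on these libraries where they do the work, as an engineer would, in place of code of your own. Each camera call takes 0.05 s, during which the arm holds its last target. There are 200 camera calls.

## Working session

There is one attempt and no reset: what is moved stays moved. The work goes in short steps, each a Python script; the robot and the scene stay as the last script left them, time stands still between calls to the robot, and variables do not carry over. Pictures are saved under pics/ and viewed, about 12 in all and at most 16, crops included, and the job is handed in when it is done.

```bash
ls; mkdir -p pics; python3 - <<'E'
from rig import arm
import cv2,numpy as np
for n in("top","side"):
    im=arm.snapshot(n); cv2.imwrite(f"pics/{n}0.png",im[...,::-1]); c=arm.get_calibration(n); print(n,np.round(c["intrinsics"],1).tolist(),np.round(c["cam_to_world"],3).tolist())
print(arm.grip_depth,arm.current_t(),np.round(arm.current_tool_rot(),3).tolist())
E
```

```text
pics
top [[473.8, 0.0, 318.5], [0.0, 473.8, 200.5], [0.0, 0.0, 1.0]] [[0.008, -0.984, 0.18, 0.306], [-1.0, -0.008, 0.002, -0.027], [-0.0, -0.18, -0.984, 1.756], [0.0, 0.0, 0.0, 1.0]]
side [[497.3, 0.0, 318.0], [0.0, 497.3, 200.5], [0.0, 0.0, 1.0]] [[0.995, -0.039, 0.089, 0.465], [-0.097, -0.406, 0.909, -1.525], [0.001, -0.913, -0.408, 0.82], [0.0, 0.0, 0.0, 1.0]]
0.0188 0.1 [[0.907, 0.422, -0.0], [0.422, -0.907, 0.001], [0.0, -0.001, -1.0]]
```

View pics/top0.png

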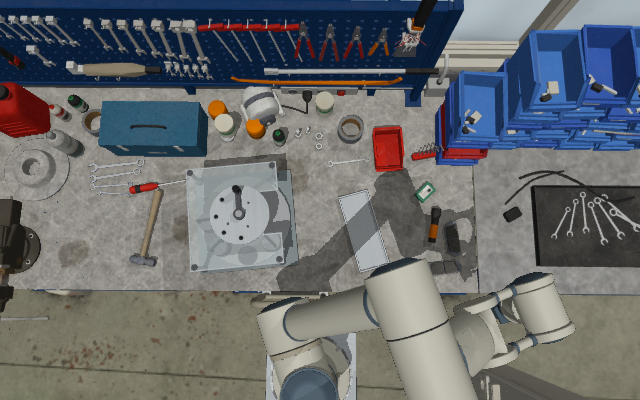

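View pics/side0.png

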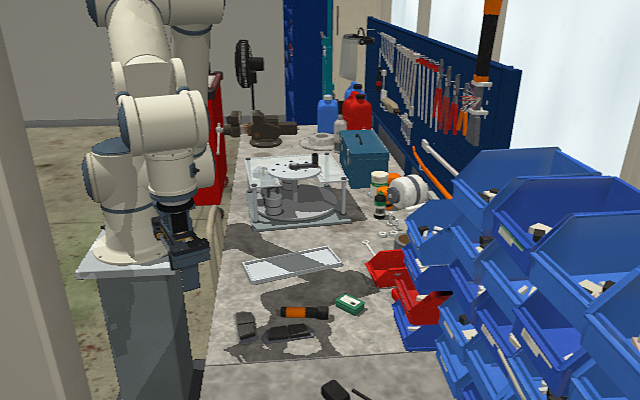

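```bash
python3 - <<'E'
import cv2,numpy as np
a=cv2.imread("pics/top0.png"); s=cv2.imread("pics/side0.png")
A=cv2.resize(a[150:285,175:400],None,fx=3.5,fy=3.5,interpolation=cv2.INTER_CUBIC)[:300*2]
cv2.imwrite("pics/c1.png",A)
cv2.imwrite("pics/c2.png",cv2.resize(s[145:235,235:360],None,fx=6,fy=6,interpolation=cv2.INTER_CUBIC))
E
```

```text
(no output)
```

View pics/c1.png

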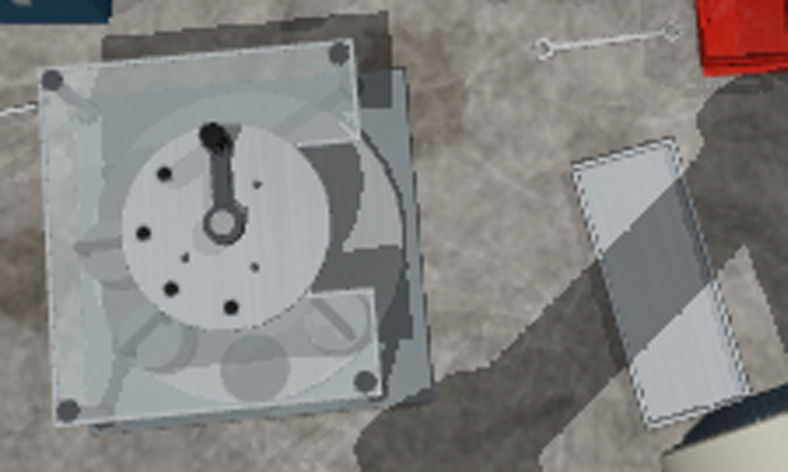

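View pics/c2.png

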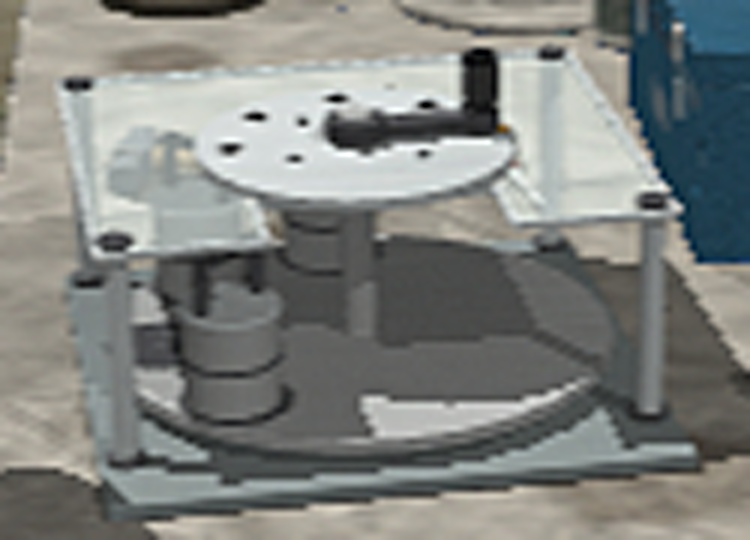

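```bash
cat > h.py <<'E'
from rig import arm
import cv2,numpy as np
from scipy.optimize import least_squares
Z=np.array([0,0,1.])
def ray(name,uv,cal=None):
    c=cal or arm.get_calibration(name); K=c["intrinsics"];T=c["cam_to_world"]
    d=np.array([(uv[0]-K[0,2])/K[0,0],(uv[1]-K[1,2])/K[1,1]])
    if name=="wrist":
        r=np.hypot(*d); d=d/r*np.tan(r) if r>1e-9 else d
    return T[:3,3],T[:3,:3]@np.array([*d,1.])
def onplane(name,uv,z,cal=None):
    o,d=ray(name,uv,cal); return (o+d*(z-o[2])/d[2])[:2]
def proj(name,p,cal=None):
    c=cal or arm.get_calibration(name);K=c["intrinsics"];T=c["cam_to_world"]
    q=T[:3,:3].T@(np.asarray(p)-T[:3,3]); d=q[:2]/q[2]
    if name=="wrist":
        r=np.hypot(*d); d=d/r*np.arctan(r)
    return d*[K[0,0],K[1,1]]+K[:2,2]
def down(yaw):  # jaw (tool y) direction at angle yaw, tool z down
    y=np.array([np.cos(yaw),np.sin(yaw),0]); z=-Z; return np.c_[np.cross(y,z),y,z]
E
python3 - <<'E'
from h import *
im=cv2.imread("pics/top0.png"); g=cv2.cvtColor(im,cv2.COLOR_BGR2GRAY).astype(float)
pts=[]
for x,y in[(164,174),(143,233),(171,289),(231,307)]:
    u,v=x/3.5+175,y/3.5+150; u0,v0=round(u-.36),round(v-.36)
    w=g[v0-3:v0+4,u0-3:u0+4]; w=np.clip(np.median(w)-15-w,0,None); yy,xx=np.mgrid[v0-3:v0+4,u0-3:u0+4]
    p=(w*xx).sum()/w.sum(),(w*yy).sum()/w.sum(); pts.append(onplane("top",p,.162)); print(np.round(p,2))
pts=np.array(pts)
f=lambda q:(np.array([[q[0]+.08*np.cos(q[2]+np.pi/4*k-np.pi/2),q[1]+.08*np.sin(q[2]+np.pi/4*k-np.pi/2)] for k in(1,2,3,4)])-pts).ravel()
r=least_squares(f,[.35,.2,np.pi/2]); print("station",r.x,np.degrees(r.x[2]),np.round(r.fun*1e3,1))
# tray: corners from crop
for c in[(572,165),(675,138),(748,393),(650,427)]: print(onplane("top",(c[0]/3.5+175-.36,c[1]/3.5+150-.36),.014))
for n,c in dict(p1=(340,320),e=(255,370),p3=(160,340),p4=(105,250)).items(): print(n,onplane("top",(c[0]/3.5+175,c[1]/3.5+150),.098 if n!="e" else .032))
S=r.x; open_=S[:2]-.13*np.array([np.cos(S[2]),np.sin(S[2])]); print("open",open_,np.hypot(*open_))
for k in range(5):
    a=S[2]+np.pi/4*k-np.pi/2; p=S[:2]+.08*np.array([np.cos(a),np.sin(a)]); print(k,p,np.hypot(*p))
E
```

```text
[221.54 199.25]
[215.51 216.2 ]
[223.4  232.11]
[240.58 237.41]
station [0.54847445 0.24565625 1.6717746 ] 95.78562889263068 [-0.1  0.1 -0.  -0.2  0.1  0.   0.   0.1]
[ 0.63933096 -0.09704972]
[ 0.66969914 -0.20749222]
[ 0.39870139 -0.2807468 ]
[ 0.36279237 -0.1782665 ]
p1 [0.46222112 0.13706901]
e [0.41599144 0.23020081]
p3 [0.44080101 0.31623375]
p4 [0.53092905 0.37577861]
open [0.56157933 0.11631847] 0.5734992002915762
0 [0.62806694 0.25372079] 0.6773790050292375
1 [0.59905235 0.30763913] 0.673428204037987
2 [0.54040991 0.32524873] 0.630737356769296
3 [0.48649158 0.29623414] 0.5695864503870113
4 [0.46888197 0.23759171] 0.5256425828065843
```

```bash
cat >> h.py <<'E'
S=np.array([.5485,.2457,1.6718])
def hole(a,z=None,r=.08):
    t=S[2]+a-np.pi/2; p=S[:2]+r*np.array([np.cos(t),np.sin(t)])
    return p if z is None else np.array([*p,z])
OPEN=S[:2]-.13*np.array([np.cos(S[2]),np.sin(S[2])])
def best(p,yaw):  # yaw or yaw+pi, whichever keeps joint 6 nearest the middle
    c=[]
    for y in(yaw,yaw+np.pi):
        q=arm.solve_ik(p,down(y))
        if q is not None:c.append((abs(q[5]),y))
    return down(min(c)[1])
def st(): return np.round(arm.current_ee_pos(),4),np.round(arm.current_force(),1),round(arm.current_width(),4),round(arm.current_t(),1)
def save(n,f):
    im=arm.snapshot(n); cv2.imwrite(f"pics/{f}.png",im[...,::-1]); return im
E
python3 - <<'E'
from h import *
p=arm.current_ee_pos(); arm.move_l([p[0],p[1],.36],feed=.25)
P=hole(0,.32); R=best(P,S[2]+np.pi/8); arm.move_to(P,R)
print(st(),arm.current_joint_positions())
cal=arm.get_calibration("wrist"); np.savez("cal1.npz",**cal); save("wrist","w1")
print(cal,[proj("wrist",q,cal) for q in(hole(0,.216),hole(0,.180),[*OPEN,.032],[*S[:2],.182])])
E
```

```text
(array([0.6284, 0.253 , 0.3201]), array([-0.2, -0.6, -0.6]), 0.0912, 4.0) [ 1.68905389e+01  2.87652427e+01  5.96225389e+01 -7.50636894e-03
  9.16059986e+01  7.86534129e+01]
{'intrinsics': array([[309.70691629,   0.        , 319.24066486],
       [  0.        , 309.70691629, 205.56422321],
       [  0.        ,   0.        ,   1.        ]]), 'cam_to_world': array([[ 4.72753711e-01, -8.55940478e-01, -2.09451254e-01,
         6.87300217e-01],
       [-8.81194433e-01, -4.59057138e-01, -1.12973076e-01,
         2.85615503e-01],
       [ 5.48135302e-04,  2.37975719e-01, -9.71270949e-01,
         4.91360607e-01],
       [ 0.00000000e+00,  0.00000000e+00,  0.00000000e+00,
         1.00000000e+00]])} [array([319.15697006, 205.31271713]), array([319.14699134, 197.00967547]), array([374.57055458, 252.54155524]), array([291.26791294, 263.59185251])]
```

View pics/w1.png

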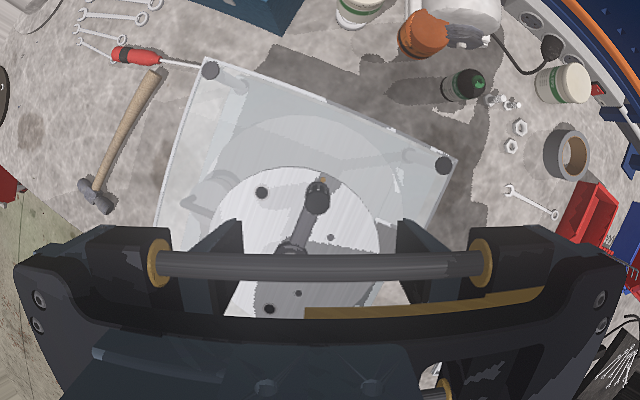

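```bash
python3 - <<'E'
from h import *
cal=dict(np.load("cal1.npz"))
for k in range(5): print(k,proj("wrist",hole(k*np.pi/4,.162),cal))
for uv in[(262,193),(270,309)]: print(onplane("wrist",uv,.162,cal))
print(hole(np.pi/4),hole(np.pi/2),hole(np.pi),arm.current_ee_pos())
im=cv2.imread("pics/w1.png"); g=cv2.cvtColor(im,cv2.COLOR_BGR2GRAY)
m=(g<70).astype(np.uint8)[:225]; n,l,s,c=cv2.connectedComponentsWithStats(m)
for i in range(1,n):
    if s[i,4]>60 and 150<c[i][0]<460: print(s[i],c[i])
E
```

```text
0 [319.14279662 193.50938969]
1 [263.32878158 193.71721891]
2 [228.57998508 230.80565026]
3 [233.50307796 278.24739956]
4 [270.56438644 309.51463859]
[0.59910091 0.30935272]
[0.46925873 0.23857878]
[0.59907632 0.30768416] [0.54043344 0.32529228] [0.46890772 0.23763344] [0.62835108 0.25309383 0.32004123]
[251   0  53  37 782] [280.96547315  10.82352941]
[398  29  31  30 122] [408.47540984  49.40163934]
```

```bash
cat >> h.py <<'E'
ZK=.185
def grab_knob(a):
    P=hole(a,.26); R=best(P,S[2]+a); arm.move_to(P,R); arm.move_l(hole(a,ZK),feed=.1)
    arm.grip(.01); return st()
def turn(a0,a1,lift=.017):
    """knob is held at angle a0: pull, swing to a1, lower, test the lock"""
    R0=arm.current_tool_rot(); z0=ZK
    arm.move_l(hole(a0,z0+lift),feed=.05); print("pulled",st())
    n=max(2,int(np.ceil(abs(a1-a0)/.16)))
    for a in np.linspace(a0,a1,n+1)[1:]:
        arm.move_l(hole(a,z0+lift),feed=.06)
    print("swung",st())
    arm.move_l(hole(a1,z0+.001),feed=.03); arm.sleep(.2); print("lowered",st())
def locktest(a):
    z=arm.current_ee_pos()[2]
    for d in(.06,-.06,0):
        arm.move_l(hole(a+d,z),feed=.03); arm.sleep(.15); t=S[2]+a
        print("probe",d,round(float(arm.current_force()@[np.cos(t),np.sin(t),0]),1),st())
E
python3 - <<'E'
from h import *
print(grab_knob(0))
turn(0,np.pi/4); locktest(np.pi/4)
E
```

```text
(array([0.6282, 0.2538, 0.1851]), array([ 0.5, -1.1,  0.9]), 0.0232, 8.4)
pulled (array([0.628 , 0.2537, 0.2016]), array([  3.6,   1. , -10.6]), 0.0231, 8.9)
swung (array([0.5984, 0.3084, 0.2015]), array([ 1.2,  2.4, -9. ]), 0.0236, 10.7)
lowered (array([0.6008, 0.3082, 0.1897]), array([-8.1, -2.1, 34.7]), 0.0233, 11.6)
probe 0.06 -3.6 (array([0.5969, 0.3105, 0.1903]), array([ 5.9,  1.5, -2.4]), 0.0232, 12.1)
probe -0.06 21.3 (array([0.6014, 0.307 , 0.1902]), array([-12.9,  17.9,   6.7]), 0.0236, 12.7)
probe 0 1.2 (array([0.6   , 0.308 , 0.1903]), array([2.2, 4.6, 2.4]), 0.0234, 13.1)
```

```bash
cat >> h.py <<'E'
def touch(a):
    """height of the knob's top, felt with the closed fingers"""
    if arm.current_ee_pos()[2]<.25: arm.move_l([*arm.current_ee_pos()[:2],.26],feed=.15)
    arm.grip(0.0); z=.232; arm.move_l(hole(a,z),feed=.1); f0=arm.current_force()[2]
    while z>.208:
        z-=.0015; arm.move_l(hole(a,z),feed=.03)
        if arm.current_force()[2]-f0>4: break
    r=arm.current_ee_pos()[2]; arm.move_l(hole(a,.26),feed=.15); arm.grip(.06); return round(float(r),4)
E
python3 - <<'E'
from h import *
a=np.pi/4
arm.grip(.06); arm.sleep(.3); print(st()); print(touch(a),st())
save("side","s1"); save("wrist","w2")
cal=arm.get_calibration("wrist"); np.savez("cal2.npz",**cal); print(proj("wrist",hole(a,.216),cal))
c=cv2.imread("pics/s1.png")[145:235,235:360]; cv2.imwrite("pics/v.png",np.vstack([cv2.resize(c,(640,460),interpolation=cv2.INTER_CUBIC)]))
E
```

```text
(array([0.5991, 0.3077, 0.1897]), array([-0.6,  0.6,  0.2]), 0.0598, 14.2)
0.2162 (array([0.5991, 0.3077, 0.26  ]), array([ 0.4, -0.1, -0.3]), 0.0601, 20.4)
[318.01431339 223.62833301]
```

View pics/w2.png

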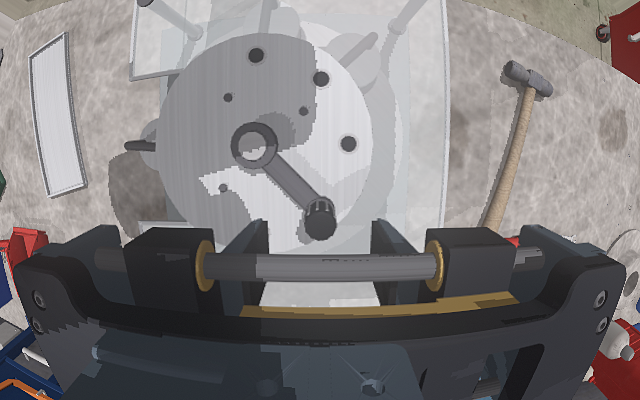

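```bash
cat >> h.py <<'E'
def over_open(z=.25):
    arm.move_l([*arm.current_ee_pos()[:2],.27],feed=.3)
    P=np.array([*OPEN,z]); arm.move_to(P,best(P,S[2]+np.pi/2)); 
E
python3 - <<'E'
from h import *
over_open(); arm.sleep(.2)
cal=arm.get_calibration("wrist"); np.savez("cal3.npz",**cal); save("wrist","w3"); print(proj("wrist",[*OPEN,.137],cal),st(),arm.current_joint_positions()[5])
u=-np.array([np.cos(S[2]),np.sin(S[2])])
print([proj("wrist",[*(OPEN+d*u),.137],cal) for d in(-.024,.024)])
E
```

```text
[318.69718665 203.84095112] (array([0.5617, 0.1168, 0.2499]), array([ 0.2, -0.4, -0.4]), 0.0602, 22.2) -0.07278725146456402
[array([318.71351318, 178.6848343 ]), array([318.68373378, 228.05670345])]
```

View pics/w3.png

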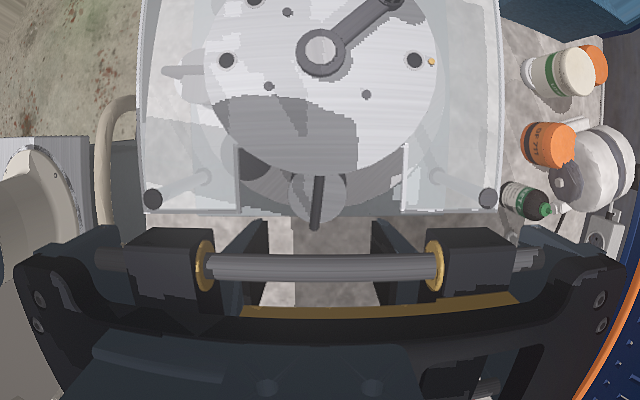

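```bash
cat >> h.py <<'E'
def find_tray(im):
    """tray pose (x,y,yaw) from a top picture (RGB): cool-coloured blob, its box cast onto the rim's height"""
    d=cv2.GaussianBlur(im,(3,3),0).astype(int); m=((d[...,2]-d[...,0])>=TH).astype(np.uint8)
    k=np.zeros_like(m); k[150:300,305:440]=1; m=cv2.morphologyEx(m*k,cv2.MORPH_OPEN,np.ones((3,3)))
    m=cv2.morphologyEx(m,cv2.MORPH_CLOSE,np.ones((7,7)))
    cs,_=cv2.findContours(m,cv2.RETR_EXTERNAL,cv2.CHAIN_APPROX_NONE); c=max(cs,key=cv2.contourArea)
    b=cv2.boxPoints(cv2.minAreaRect(c)); q=np.array([onplane("top",p,.012) for p in b])
    if np.linalg.norm(q[1]-q[0])<np.linalg.norm(q[2]-q[1]): q=np.roll(q,-1,0)
    e=q[0]-q[1]; e=e*np.sign(e[0]); return *q.mean(0),np.arctan2(e[1],e[0]),np.linalg.norm(e),np.linalg.norm(q[2]-q[1]),cv2.contourArea(c)
TH=5
E
python3 - <<'E'
import h; from h import *
im=save("top","t1")
d=im.astype(int); 
for p in[(355,210),(365,235),(375,255),(330,240),(395,200),(345,180),(330,200)]: print(p,im[p[1],p[0]])
for t in(3,5,8,11):
    h.TH=t; print(t,np.round(find_tray(im),3),np.round(find_tray(cv2.imread("pics/top0.png")[...,::-1]),3))
E
```

```text
(355, 210) [174 179 181]
(365, 235) [177 182 183]
(375, 255) [172 178 180]
(330, 240) [164 160 154]
(395, 200) [156 153 146]
(345, 180) [140 136 129]
(330, 200) [81 79 74]
3 [ 5.1600e-01 -1.8900e-01  2.7700e-01  2.8700e-01  1.1200e-01  2.2365e+03] [ 5.1900e-01 -2.3500e-01  2.9800e-01  3.1500e-01  2.0900e-01  2.5255e+03]
5 [ 5.1600e-01 -1.9000e-01  2.7100e-01  2.8500e-01  1.0900e-01  2.1405e+03] [ 5.1900e-01 -2.3700e-01  2.9800e-01  3.1400e-01  2.0700e-01  2.4005e+03]
8 [ 7.95e-01 -4.73e-01 -3.80e-02  5.90e-02  1.50e-02  4.40e+01] [ 3.900e-01 -3.010e-01 -1.246e+00  1.530e-01  2.500e-02  2.100e+02]
11 [ 7.97e-01 -4.73e-01 -3.80e-02  5.50e-02  1.50e-02  4.05e+01] [ 3.900e-01 -3.040e-01 -1.246e+00  1.410e-01  2.100e-02  1.675e+02]
```

```bash
cat >> h.py <<'E'
TH=3
def pick():
    arm.grip(.05); arm.move_l([*OPEN,.1135],feed=.12); arm.grip(0.0); print("gripped",st())
    f0=arm.current_force()[2]; arm.move_l([*OPEN,.145],feed=.06); arm.sleep(.1); print("lifted",st(),"weight",round(float(f0-arm.current_force()[2]),1))
def slot(T,x,z): return np.array([T[0]+x*np.cos(T[2]),T[1]+x*np.sin(T[2]),z])
def carry(x,name):
    T=find_tray(save("top",name)); print("tray",np.round(T,3)); yaw=T[2]
    R=arm.current_tool_rot(); R=min((down(yaw),down(yaw+np.pi)),key=lambda q:-np.trace(R.T@q))
    arm.move_l(slot(T,x,.145),R,feed=.15); print("above",st()); return T
def place(T,x):
    z=.094; arm.move_l(slot(T,x,z),feed=.08); arm.sleep(.1); f0=arm.current_force()[2]
    while z>.083:
        z-=.001; arm.move_l(slot(T,x,z),feed=.02)
        if arm.current_force()[2]-f0>2.5: break
    print("down",st(),"f0",round(float(f0),1)); arm.grip(.05); arm.sleep(.2); arm.move_l(slot(T,x,.16),feed=.12); print("up",st())
E
python3 - <<'E'
from h import *
pick()
E
```

```text
gripped (array([0.5618, 0.1164, 0.1135]), array([ 0.6, -0.3,  0.3]), 0.0094, 24.6)
lifted (array([0.5614, 0.1163, 0.1446]), array([ 0.9,  0.5, -3.8]), 0.0091, 25.4) weight 4.1
```

```bash
python3 - <<'E'
from h import *
T=carry(.08,"t2")
if abs(T[3]-.287)<.008 and abs(T[4]-.112)<.01: place(T,.08)
arm.move_l([*arm.current_ee_pos()[:2],.27],feed=.3)
arm.move_to(np.array([*OPEN,.3]),best(np.array([*OPEN,.3]),S[2]+np.pi/2)); im=save("top","t3"); print(np.round(find_tray(im),3),st())
cv2.imwrite("pics/v2.png",cv2.resize(im[150:290,175:415,::-1],None,fx=3,fy=3,interpolation=cv2.INTER_CUBIC))
E
```

```text
tray [ 5.1800e-01 -2.3100e-01  2.7700e-01  2.8900e-01  1.1200e-01  2.2475e+03]
above (array([ 0.5948, -0.2087,  0.145 ]), array([ 0.2,  0.5, -4.3]), 0.0089, 27.8)
down (array([ 0.5953, -0.2095,  0.0864]), array([ 0.9, -0.9,  2.4]), 0.0092, 30.7) f0 -4.0
up (array([ 0.5944, -0.2091,  0.1594]), array([-0.2,  0.1, -0.1]), 0.05, 32.4)
[ 5.1800e-01 -2.3100e-01  2.7700e-01  2.8900e-01  1.1200e-01  2.2425e+03] (array([0.5619, 0.1153, 0.2995]), array([-0.3, -0. , -0.4]), 0.05, 34.2)
```

View pics/v2.png

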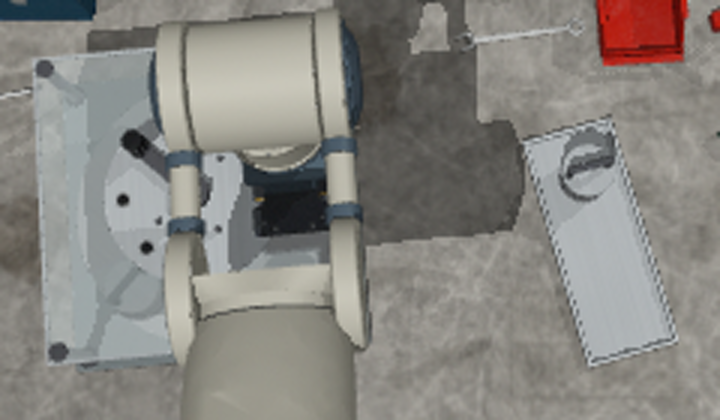

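```bash
cat >> h.py <<'E'
def index(a0,a1,lift=.016):
    arm.grip(.06); print("grab",grab_knob(a0)); arm.move_l(hole(a0,ZK+lift),feed=.05); print("pulled",st())
    for a in np.linspace(a0,a1,1+int(np.ceil(abs(a1-a0)/.16)))[1:]: arm.move_l(hole(a,ZK+lift),feed=.08)
    arm.sleep(.2); print("swung",st()); arm.move_l(hole(a1,ZK+.010),feed=.03); print("eased",st()); arm.grip(.06); arm.sleep(.3)
    z=touch(a1); print("knob top",z); return z
E
python3 - <<'E'
from h import *
arm.move_l([*hole(np.pi/4),.3],feed=.25)
if index(np.pi/4,3*np.pi/4)<.2185: over_open(.27)
save("wrist","w4"); print(st())
E
```

```text
grab (array([0.5991, 0.3077, 0.1851]), array([-2. , -0.1,  1.2]), 0.0234, 37.9)
pulled (array([0.5989, 0.3077, 0.2008]), array([  1.3,   1.9, -11.5]), 0.0235, 38.3)
swung (array([0.4861, 0.2962, 0.2009]), array([-4.6,  2.6, -9.7]), 0.0233, 41.6)
eased (array([0.4863, 0.2964, 0.195 ]), array([-4.1,  3.7, -8.5]), 0.0233, 42.0)
knob top 0.2162
(array([0.5613, 0.117 , 0.2699]), array([ 1.1, -0.5,  0.2]), 0.0596, 50.6)
```

View pics/w4.png

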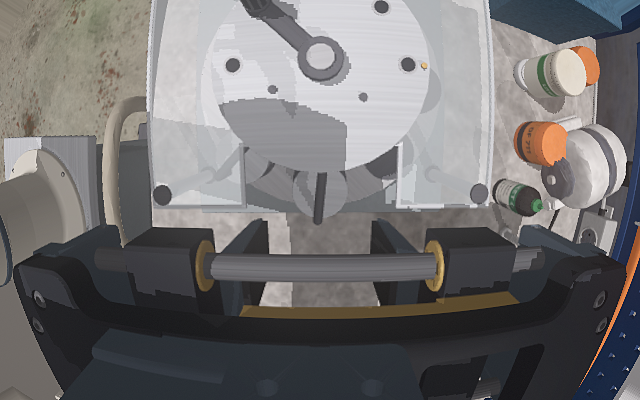

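Pin is home at hole 3 and pot 3 stands at the open place, with its handle at about (320,200), nearly aligned. I'll pick it and put it in the middle slot.

```bash
cat >> h.py <<'E'
def fetch(x,name):
    pick(); T=carry(x,name)
    assert abs(T[3]-.288)<.01 and abs(T[4]-.112)<.012 and arm.current_width()>.006
    place(T,x); arm.move_l([*arm.current_ee_pos()[:2],.27],feed=.3)
E
python3 - <<'E'
from h import *
fetch(0,"t4")
P=np.array([*hole(3*np.pi/4),.28]); arm.move_to(P,best(P,S[2]+3*np.pi/4))
im=save("top","t5"); print(np.round(find_tray(im),3),st())
cv2.imwrite("pics/v3.png",cv2.resize(im[150:290,175:415,::-1],None,fx=3,fy=3,interpolation=cv2.INTER_CUBIC))
E
```

```text
gripped (array([0.5616, 0.1164, 0.1135]), array([-0.6,  1.2, -0.1]), 0.0089, 53.1)
lifted (array([0.5613, 0.1163, 0.1447]), array([-0.3, -0. , -3.4]), 0.0093, 53.9) weight 3.2
tray [ 5.180e-01 -2.310e-01  2.730e-01  2.890e-01  1.120e-01  2.245e+03]
above (array([ 0.518, -0.231,  0.145]), array([-0.6, -0.7, -3.2]), 0.0091, 56.4)
down (array([ 0.5181, -0.2316,  0.0865]), array([-1.3,  1.4,  7.8]), 0.0091, 59.3) f0 -4.0
up (array([ 0.5175, -0.2313,  0.1594]), array([ 0.6,  0.2, -0.5]), 0.05, 61.0)
[ 5.1800e-01 -2.3100e-01  2.7600e-01  2.8900e-01  1.1200e-01  2.2415e+03] (array([0.487 , 0.2955, 0.2799]), array([-0.5, -0.5, -0.1]), 0.0501, 63.5)
```

View pics/v3.png

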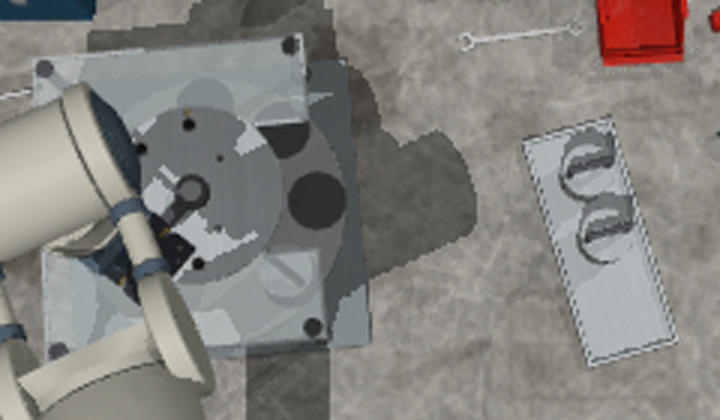

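```bash
python3 - <<'E'
from h import *
if index(3*np.pi/4,np.pi)<.2185:
    over_open(.27)
    fetch(-.08,"t6")
    P=np.array([*hole(np.pi),.28]); arm.move_to(P,best(P,S[2]+np.pi))
im=save("top","t7"); print(np.round(find_tray(im),3),st())
cv2.imwrite("pics/v4.png",cv2.resize(im[150:290,175:415,::-1],None,fx=3,fy=3,interpolation=cv2.INTER_CUBIC))
E
```

```text
grab (array([0.4866, 0.2963, 0.1852]), array([1.3, 0.1, 4.4]), 0.0231, 65.7)
pulled (array([0.4864, 0.2962, 0.2009]), array([ 1.7, -1.3, -9.9]), 0.0231, 66.2)
swung (array([0.4697, 0.2376, 0.2012]), array([ 7.7, -1. , -9.4]), 0.0231, 67.9)
eased (array([0.4697, 0.2378, 0.195 ]), array([ 6.4, -0.2, -8.7]), 0.0233, 68.2)
knob top 0.2161
gripped (array([0.5616, 0.1163, 0.1135]), array([ 0.6, -1. , -0.1]), 0.0093, 78.9)
lifted (array([0.5634, 0.1151, 0.147 ]), array([  3.3, -13.4,   6.1]), 0.0092, 79.7) weight -6.3
tray [ 5.1800e-01 -2.3100e-01  2.7700e-01  2.8900e-01  1.1200e-01  2.2405e+03]
above (array([ 0.4411, -0.2525,  0.145 ]), array([-0.2, -0.2, -3.5]), 0.0093, 82.5)
down (array([ 0.4412, -0.253 ,  0.0932]), array([-0.3,  0. ,  0.7]), 0.0093, 83.6) f0 -4.3
up (array([ 0.4407, -0.2526,  0.1595]), array([0.6, 0.9, 0.6]), 0.0501, 85.3)
[ 5.1900e-01 -2.3500e-01  2.7200e-01  2.8900e-01  1.1900e-01  2.2755e+03] (array([0.4693, 0.2368, 0.2799]), array([ 0.5,  0.8, -0.5]), 0.0501, 87.6)
```

View pics/v4.png

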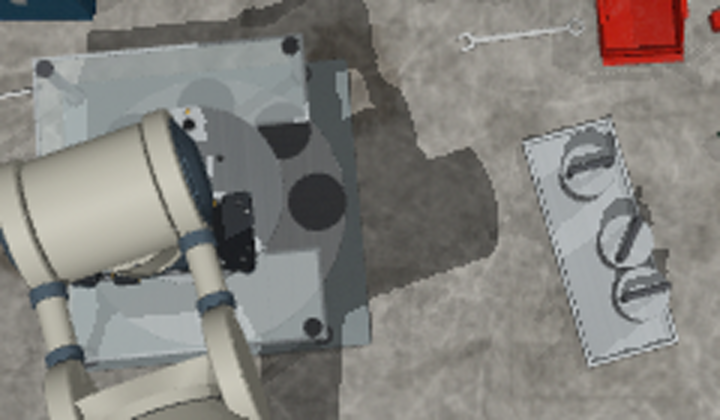

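```bash
python3 - <<'E'
from h import *
T=find_tray(cv2.imread("pics/t6.png")[...,::-1]); print(T)
arm.move_l([*arm.current_ee_pos()[:2],.34],feed=.25)
# stand on the robot's -y side so that the camera looks at the tray ahead of the fingers
P=np.array([.52,-.33,.36]); arm.move_to(P,best(P,S[2]+np.pi/2)); arm.sleep(.2)
cal=arm.get_calibration("wrist"); np.savez("cal5.npz",**cal); save("wrist","w5")
for x in(.08,0,-.08): print(x,proj("wrist",slot(T,x,.105),cal),proj("wrist",slot(T,x,.071),cal))
c=cv2.imread("pics/w5.png"); print(cal["cam_to_world"][:3,3],st())
E
```

```text
(np.float64(0.5179260364850771), np.float64(-0.23093399623191915), np.float64(0.27683830655879277), np.float64(0.28865271822549443), np.float64(0.11189873809646714), 2240.5)
0.08 [381.78918848 100.25339518] [377.26622303 102.38978261]
0 [324.57806251 108.88263597] [324.17677268 110.51076667]
-0.08 [267.12911409 119.76823389] [270.91580595 120.53699522]
[ 0.5137011  -0.26204814  0.53138331] (array([ 0.5202, -0.3295,  0.3601]), array([ 0.3, -0.3, -0.7]), 0.05, 90.3)
```

View pics/w5.png

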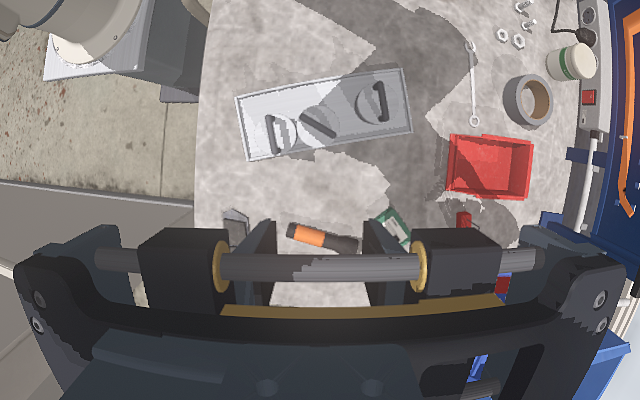

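```bash
python3 - <<'E'
import cv2
c=cv2.imread("pics/w5.png")[55:170,225:420]; cv2.imwrite("pics/w5c.png",cv2.resize(c,None,fx=4,fy=4,interpolation=cv2.INTER_CUBIC))
E
```

```text
(no output)
```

View pics/w5c.png

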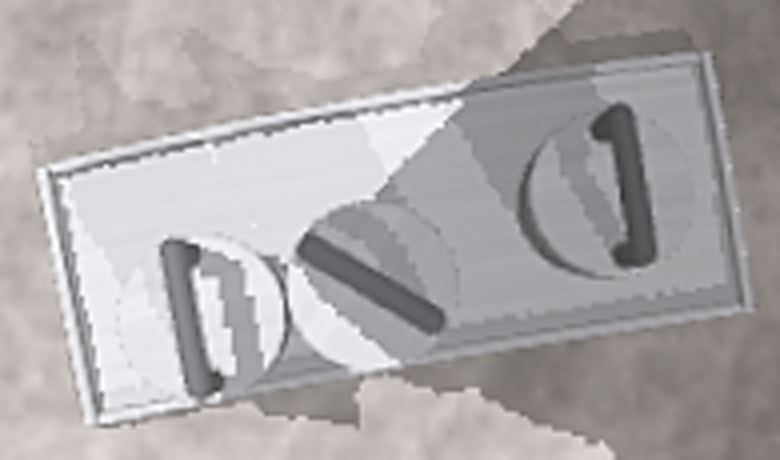

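```bash
python3 - <<'E'
from h import *
cal=dict(np.load("cal5.npz"))
# tray corners in this view (rim .014)
C=np.array([onplane("wrist",(x/4+224.6,y/4+54.6),.014,cal) for x,y in[(40,170),(708,52),(748,308),(92,424)]])
c=C.mean(0); e=(C[1]+C[2]-C[0]-C[3]); yaw=np.arctan2(e[1],e[0]); print("tray",c,yaw,np.linalg.norm(C[1]-C[0]),np.linalg.norm(C[2]-C[1]))
Rt=np.array([[np.cos(yaw),np.sin(yaw)],[-np.sin(yaw),np.cos(yaw)]])
for n,l,h1,h2 in(("4",(205,320),(180,245),(208,392)),("3",(375,283),(308,243),(436,324)),("1",(612,193),(618,112),(637,258))):
    t=lambda p,z:onplane("wrist",(p[0]/4+224.6,p[1]/4+54.6),z,cal)
    a,b=t(h1,.105),t(h2,.105)
    print(n,"lid",np.round(Rt@(t(l,.071)-c),4),"bar mid",np.round(Rt@((a+b)/2-c),4),"len",np.linalg.norm(a-b),"ang",np.degrees(np.arctan2(*(Rt@(b-a))[::-1])), "world",np.round((a+b)/2,4))
E
```

```text
tray [ 0.51847605 -0.22913077] 0.28248242795192663 0.2866837310083549 0.11177511635913834
4 lid [-0.0778 -0.0233] bar mid [-0.0768 -0.0225] len 0.05205102658750716 ang -90.27179144350538 world [ 0.451  -0.2722]
3 lid [-0.0134 -0.0218] bar mid [-0.0144 -0.0223] len 0.05181030636139989 ang -43.01674022306439 world [ 0.5109 -0.2546]
1 lid [ 0.0793 -0.0028] bar mid [ 0.0785 -0.0027] len 0.05164394180809158 ang -92.71587388905668 world [ 0.5946 -0.2098]
```

```bash
python3 - <<'E'
from h import *
arm.grip(0.0)
for p in([.451,-.2722],[.5109,-.2546],[.5946,-.2098]):
    arm.move_l([*p,.2],feed=.25); arm.move_l([*p,.118],feed=.1); arm.sleep(.1); f0=arm.current_force()[2]; z=.118
    while z>.1:
        z-=.0015; arm.move_l([*p,z],feed=.03)
        if arm.current_force()[2]-f0>2.5: break
    print(st()); arm.move_l([*p,.15],feed=.1)
arm.move_l([*arm.current_ee_pos()[:2],.34],feed=.25)
P=np.array([*hole(np.pi),.28]); arm.move_to(P,best(P,S[2]+np.pi)); print(st())
E
```

```text
(array([ 0.4512, -0.2724,  0.11  ]), array([-4.8,  2.6, 21.5]), 0.0004, 94.6)
(array([ 0.5112, -0.2548,  0.1099]), array([-2.8,  1.9, 17.2]), 0.0006, 98.2)
(array([ 0.5949, -0.2099,  0.1101]), array([-4.1,  1.2, 15.7]), 0.0004, 101.9)
(array([0.4696, 0.237 , 0.2801]), array([-0.8,  0.6, -0.2]), 0.0006, 105.1)
```

```bash
python3 - <<'E'
from h import *
print(index(np.pi,0.0))
arm.move_l([*hole(0),.36],feed=.25)
P=np.array([.30,.15,.45])
try: arm.move_l([.45,.1,.40],feed=.25)
except arm.Unreachable: print("unreach")
cal=arm.get_calibration("wrist"); im=save("top","t9"); save("wrist","w9"); print(np.round(find_tray(im),3),st())
cv2.imwrite("pics/v5.png",np.vstack([cv2.resize(im[150:290,175:415,::-1],(640,373),interpolation=cv2.INTER_CUBIC),cv2.resize(cv2.imread("pics/w9.png"),(640,400))[:225]]))
E
```

```text
grab (array([0.4691, 0.2377, 0.1852]), array([0.3, 0.2, 3.9]), 0.0233, 107.9)
pulled (array([0.4689, 0.2376, 0.2008]), array([ 3.7, -0.4, -9.7]), 0.0232, 108.4)
swung (array([0.6281, 0.2539, 0.201 ]), array([  4.2,  -1.7, -10.3]), 0.0232, 114.7)
eased (array([0.6281, 0.254 , 0.1947]), array([ 3.7,  0.3, -8.6]), 0.0235, 115.1)
knob top 0.2162
0.2162
[ 5.1800e-01 -2.3500e-01  2.7200e-01  2.8800e-01  1.1900e-01  2.2745e+03] (array([0.4507, 0.1006, 0.3994]), array([-0.3,  0.3, -0.5]), 0.0601, 124.0)
```

View pics/v5.png

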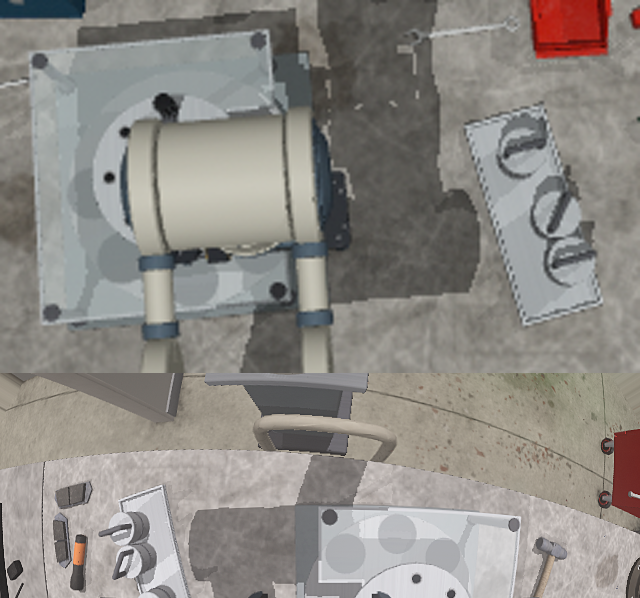

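The knob is at the home hole at its pin-home height. All three pots stand on the tray, the table is empty, and the robot is clear, so I'm handing in.

```bash
python3 -c "
from rig import arm
arm.sign_off()"
```

```text
the job is handed in; nothing more can be done
```

All three pots (1, 3 and 4) stand on the tray, the turntable is locked at its home hole, and I handed the job in just after 124 s of the 210 s. Place 2 was empty.

**How it went:** I turned to holes 1, 3 and 4 in turn. Each time I checked the pin was home before touching a pot, by feeling the knob's top at 0.216 m. At hole 1 I first pressed down on the held knob and it jammed with up to 35 N. Once released, the pin dropped in, and after that I always let go of the knob above the hole.

**Disturbances:** The tray was knocked about 42 mm aside before the first placing; I located it again and placed the pots at the new position. While I lifted pot 4 it jerked in the grip, with about 13 N sideways. It came down off-centre and pushed pot 3 against the tray wall.

**Last checks:**
- **Pots:** All three handle tops felt at 0.110 m, so the pots are flat on the floor. They looked upright in the close picture.
- **Position:** Pots 3 and 4 stand about 22 mm off the tray's centre line, touching the wall, against a limit of 35 mm. I left them there. The last tray reading came out about 4 mm off and a little wide, probably because those pots overlap the edge.
- **Turntable:** The knob's top felt at 0.2162 m at the home hole, so the pin is fully home.
- **Robot and bystanders:** The arm was clear of everything at hand-in. I never touched the torch, tin or spanner, but checked them only by eye and did not measure their positions.

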